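# Close the balance's draught shield and tare it touch-free

## Task

The beaker on the laboratory balance is ready to be tared: gently push the glass top door of the draught shield fully shut, without pinching its tab or grasping anything else. Then tare the balance touch-free: point at the right-hand sensor window of the control panel (right as you face the display) with the fingertips two to three centimetres above its middle, and stay there for two seconds; do not touch the panel or pass low over the left-hand sensor, which prints. Finally draw the hand well clear of the sensor, leaving the beaker on the pan and the bottle, jar and spare beaker as they stand.

Things in the scene. Friction and masses are not known exactly. Their poses are not given: they have to be found in the camera images.
- balance: Light grey laboratory balance, fixed, about 360 deep x 200 wide. Origin under its middle on the bench; x towards its back (away from the operator), y to its left, z up. Sloped control panel at the front (x -195 to -93 mm, top 47 to 64 high). Behind it a clear glass draught shield with aluminium corner posts: x -75 to +90, y +-88, 194 high; round steel pan inside, top at z 71.
- lid (a joint): Opening (m) of the shield's clear glass sliding top door: 0 fully shut (front stop), 0.085 fully open (slid to the back, balance +x). It slides along the balance's x with about 2 N of friction, stays where left, and starts 0.045 to 0.085 open. Flat glass, top 198 mm above the bench, 165 deep, 172 wide; slim aluminium edges up to 200 mm. Delicate: keep under 30 N.
- lid_tab (a point): Centre of the door's upright grey push tab: 10 mm thick (balance x), 70 wide (y), top 222 mm above the bench, standing 21 mm behind the door's front edge on a flat foot 24 deep (12 either way), foot top at 202 mm. Moves with the door; when shut it is at x -54, y 0, z 211 mm in the balance's frame. Behind the tab (+x) lies door glass, before it the shield's open mouth.
- right_sensor (a point): Centre of the face of the tare sensor: a round black window 23 mm across in a thin aluminium ring, flush in the control panel on the right of the display (the balance's -y side; at x -153, y -72, z 55 mm in its frame). It looks up and answers to the point midway between the fingers, within 20 mm of its centre seen from above. The shield's front glass stands 78 mm behind it.
- left_sensor (a point): Centre of the face of the print sensor, the same window on the left of the display (the balance's +y side), 144 mm from the other one. Not to be set off.
- beaker: Small clear glass beaker, 42 across, 58 high, open, standing on the balance's pan inside the shield; origin at the centre of its underside. Leave alone.
- bottle: White plastic bottle 62 across, 145 high, standing beside the balance; origin at the centre of its underside. Leave alone.
- jar: Amber glass jar with black cap, 56 across, 85 high, standing beside the balance; origin at the centre of its underside. Leave alone.
- spare: Empty clear glass beaker, 52 across, 72 high, standing beside the balance; origin at the centre of its underside. Leave alone.

How it is judged:
By the outcome, as a careful person would: the job done as asked, in the order asked, and still so for the second after the job is handed in, with the robot touching nothing.
It also fails if it takes over 48 s, if anything falls off the work surface, if the arm or the gripper's body presses on something with over 40 N, if the wrist force passes 120 N, or if a joint passes its speed limit or range.

## Robot

A 7-joint arm with a two-finger parallel gripper is mounted at the origin on the work surface. World frame = base frame: x ahead of the robot, y to its left, z up, the work surface at z = 0. Lengths are in m, angles in rad, forces in N, time in s.
With the tool pointing down it reaches from about 0.4 to 0.85 m from the base axis. Payload 10.4 kg.
Tool frame: the origin (TCP) lies between the finger pads; the fingertips stand 17 mm ahead of it and the grasp point (between the pads) lies 2 mm behind it; z points along the fingers, y is the direction in which the jaws open and shut (so a half turn about z gives the same grasp; the last joint's range is limited). The gripper opens to 85 mm and grips with 20 to 120 N. Pads are 22 mm wide; open, the fingers measure 114 mm over their backs; the gripper's body (76 mm by 85 mm) begins 54 mm behind the grasp point. The pads swing forward as they close: fully open they stand 13 mm farther back than shut.
Start: joints at [1.226, 0.332, -0.065, 1.46, 0.022, 1.35, -0.088], TCP at [0.198, -0.593, 0.248] pointing down, gripper open.
Joint ranges: [-2.6, 2.6], [-0.5, 2.12], [-1.47, 1.34], [0.16, 2.42], [-1.27, 4.41], [0.06, 2.06], [-2.6, 2.6]. Speed limits (rad/s): [2.22, 2.22, 2.79, 2.79, 3.14, 3.14, 3.14].

## Interface

Orientations are given as a unit quaternion [x, y, z, w].
In Python, from workcell import manip gives the robot as it stands.
- The arm moves only by the tool jog_arm, never from a script. Its argument "steps" is one flat list of numbers, 5 for each row, row after row: the finger opening in m, from 0 to 0.0854, then the shift along the tool's x, y, z in m, then the turn about the tool's z in rad. In form: [gripper, x, y, z, twist, gripper, x, y, z, twist, ...]. A call has exactly 10 rows; each row is the pose to reach, as a shift and turn from the pose commanded when the call began, along the tool's axes at that moment; what a row does not reach only later rows make up. A row lasts 1/10 s, in which the tool goes at most 50 mm and 8.59 degrees, less where a joint would pass 70% of its speed; a pose out of reach is approached as far as the arm can. A call with a gripper value outside its range is refused whole. The fingers move at their own pace and stop on an object; "grip_force" is the grip in N (left out, the last holds). Time passes only in rows, so rows that repeat a pose let the fingers close, or fill a call up. It gives the time, the measured TCP pose, the force and the opening at its end, in the units of the state.
- manip.get_obs(): the state, without advancing time (a new reading comes with each control period).
- manip.camera(name): name is "scene" or "top" or "wrist"; returns (picture, depth): 480x640x3 uint8, red, green, blue; 480x640 float32, m along the optical axis (not along the pixel's ray), 0 where there is no reading.
- manip.calibration(name): a dict with "mtx" (3x3 intrinsics, pixels), "world_to_cam" (4x4, takes a point from world to camera coordinates). Camera axes: x right, y down, z forward; pixel columns grow to the right and rows downward; lengths in m; the calibration is good to about 2 mm. A picture is of the moment at which its call begins: read the wrist's pose just before it. calibration takes no time and is no camera call; for the wrist camera it gives the pose at the moment of the call.
- manip.hand_in(): hands the job in, once; it reports no verdict.
The state is a dict: "clock": time; "joint_pos": joint angles; "joint_velocities": joint speeds; "tau": joint torques, N m; "position": TCP position; "ee_rot": TCP orientation; "ft_force": force on the tool from outside, world axes, zero at the start; "torque": the same for the moment, N m; "grip_width": opening from 0.0 (shut) to 1.0 (fully open).
Only numpy, scipy, OpenCV 4.12 (cv2) and the standard library are available. Lean on these libraries where they do the work, as an engineer would, in place of code of your own. Each camera call takes 0.05 s, during which the arm holds its last target.

## Working session

There is one attempt and no reset: what is moved stays moved. The work goes in short steps, Python scripts to look and compute and a tool call to move; the robot and the scene stay as the last step left them, time stands still between calls to the robot, and variables do not carry over. Pictures are saved under pics/ and viewed, and the job is handed in when it is done.

Besides the shell and the picture viewer there is one more tool, called after ">>>" by a JSON object that holds its "op" and its "data". jog_arm: Moves the arm, as the interface text tells. Its arguments: {"type":"object","properties":{"steps":{"type":"array"},"grip_force":{"type":"number"}},"required":["steps"]}

```bash
mkdir -p pics; ls
python3 - <<'E'
from workcell import manip
import cv2,numpy as np
o=manip.get_obs(); print(o)
for n in ["scene","top","wrist"]:
    c=manip.calibration(n); p,d=manip.camera(n)
    cv2.imwrite(f"pics/{n}0.png",p[:,:,::-1]); np.savez(f"{n}0.npz",p=p,d=d,m=c["mtx"],w=c["world_to_cam"])
    print(n,c["mtx"].round(1).tolist(),c["world_to_cam"].round(4).tolist())
E
```

```text
pics
{'clock': 0.0, 'joint_pos': array([ 1.22637636,  0.33286511, -0.06469517,  1.4608979 ,  0.0216049 ,
        1.34991604, -0.08851982]), 'joint_velocities': array([-0.00020313,  0.00107928,  0.0007365 ,  0.0016243 ,  0.00036591,
        0.00109845,  0.00094901]), 'tau': array([-1.35674276e-03, -6.25447440e+01,  4.81367391e-02, -3.91603267e+01,
        1.60418241e-02,  1.00167838e-02,  2.53716536e-05]), 'position': array([ 0.19756895, -0.59259538,  0.24754086]), 'ee_rot': array([ 9.87081919e-01,  1.60214862e-01, -1.45954700e-04, -6.79895796e-04]), 'ft_force': array([-0.23246155, -0.62162233,  0.47224327]), 'torque': array([-0.05071734,  0.01606406, -0.00149893]), 'grip_width': 1.001440003210242}
scene [[456.7, 0.0, 317.1], [0.0, 456.7, 241.3], [0.0, 0.0, 1.0]] [[0.6808, -0.7323, 0.0112, -0.3794], [-0.5633, -0.5333, -0.6312, 0.4702], [0.4682, 0.4234, -0.7756, 0.8309], [0.0, 0.0, 0.0, 1.0]]
top [[566.6, 0.0, 319.0], [0.0, 566.6, 241.8], [0.0, 0.0, 1.0]] [[-0.0096, -0.9999, -0.006, 0.0746], [-0.9959, 0.0101, -0.0898, 0.62], [0.0898, 0.0051, -0.9959, 1.2416], [0.0, 0.0, 0.0, 1.0]]
wrist [[404.8, 0.0, 320.9], [0.0, 404.8, 233.0], [0.0, 0.0, 1.0]] [[0.3166, -0.9485, -0.0011, -0.6229], [-0.8962, -0.2995, 0.3272, -0.0429], [-0.3107, -0.1026, -0.945, 0.3807], [0.0, 0.0, 0.0, 1.0]]
```

View pics/scene0.png

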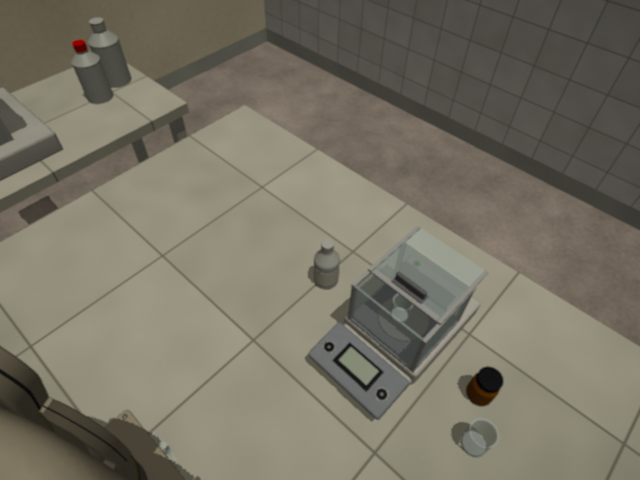

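View pics/top0.png

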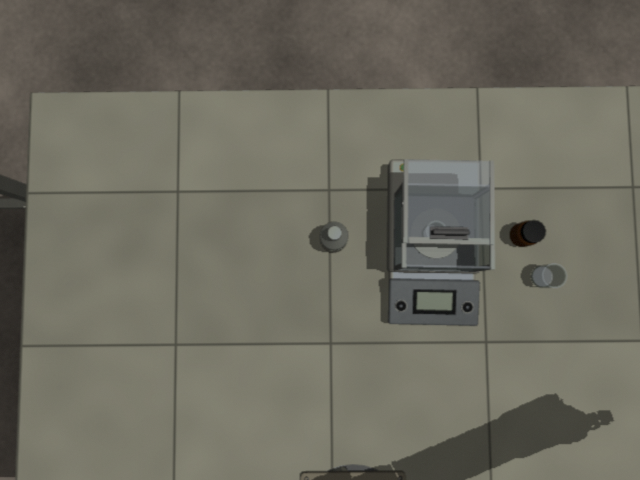

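View pics/wrist0.png

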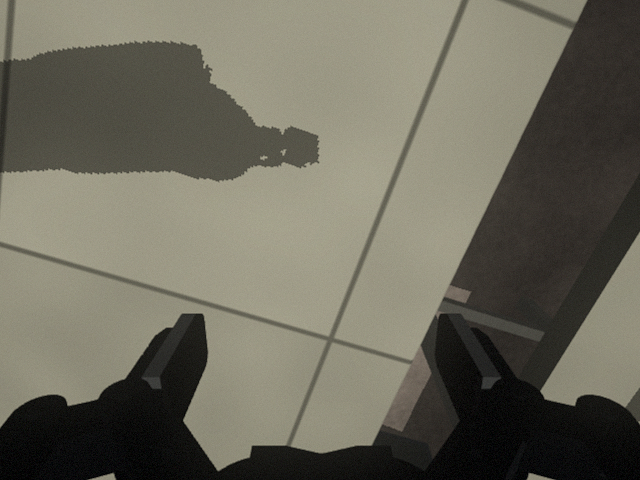

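Run:
```python
import cv2,numpy as np
z=np.load("top0.npz"); p=z["p"][:,:,::-1]
cv2.imwrite("pics/topz.png",cv2.resize(p[140:340,370:580],None,fx=3.8,fy=3.0 if 0 else 2.9,interpolation=cv2.INTER_CUBIC)[:600,:800])
z=np.load("scene0.npz"); p=z["p"][:,:,::-1]
cv2.imwrite("pics/scenez.png",cv2.resize(p[220:420,300:500],None,fx=3,fy=3,interpolation=cv2.INTER_CUBIC))
```

```text
(no output)
```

View pics/topz.png

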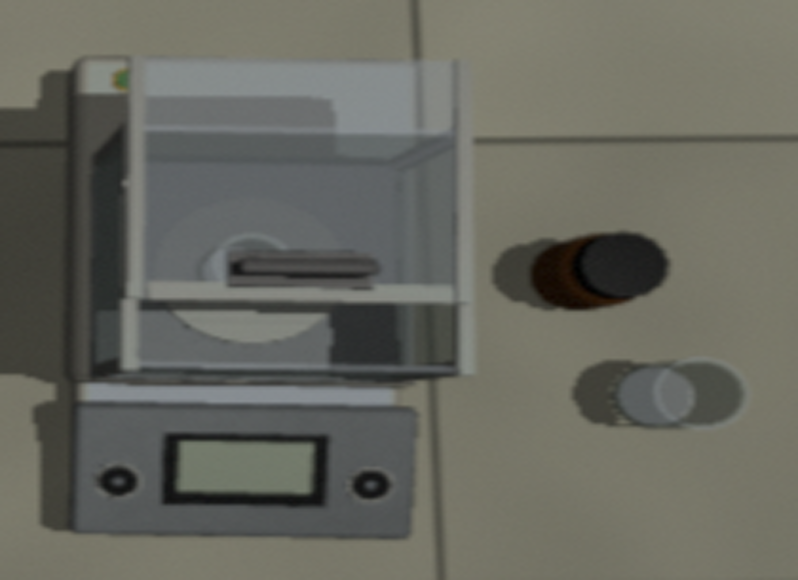

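View pics/scenez.png

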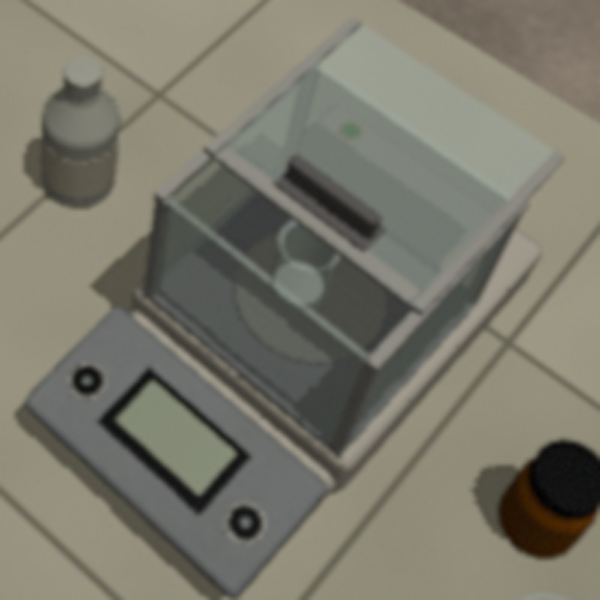

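```bash
cat > fit.py <<'E'
import cv2,numpy as np
from scipy.optimize import least_squares
T=np.load("top0.npz");S=np.load("scene0.npz")
def proj(z,P):
    q=(z["w"]@np.r_[P,1])[:3]; return (z["m"]@q)[:2]/q[2]
ft=lambda u,v:(370+(u+.5)/3.8-.5,140+(v+.5)/2.9-.5)
fs=lambda u,v:(300+(u+.5)/3-.5,220+(v+.5)/3-.5)
# (cam, local point, moves with lid, pixel)
L=[(T,(-.153,.072,.055),0,ft(118,480)),(T,(-.153,-.072,.055),0,ft(371,485)),
(S,(-.153,.072,.055),0,fs(88,380)),(S,(-.153,-.072,.055),0,fs(245,522)),
(T,(-.075,.086,.200),1,ft(128,302)),(T,(-.075,-.086,.200),1,ft(468,302)),
(S,(-.075,.086,.200),1,fs(208,153)),(S,(-.075,-.086,.200),1,fs(420,310)),
(T,(.09,.086,.196),0,ft(132,60)),(T,(.09,-.086,.196),0,ft(470,62)),
(S,(.09,.086,.196),0,fs(357,22)),(S,(.09,-.086,.196),0,fs(562,157)),
(T,(-.054,0,.222),1,ft(310,265)),(S,(-.054,.0,.222),1,fs(337,190))]
def W(x,l,m):
    c,s=np.cos(x[2]),np.sin(x[2]); a=l[0]+m*x[3]
    return np.array([x[0]+c*a-s*l[1],x[1]+s*a+c*l[1],l[2]])
if __name__=="__main__":
    f=lambda x:np.concatenate([proj(z,W(x,l,m))-np.array(p) for z,l,m,p in L])
    r=least_squares(f,[.65,-.12,0,.06],loss="soft_l1")
    print(r.x, r.fun.reshape(-1,2).round(1).tolist())
    x=r.x
    for n,l,m in [("Lsens",(-.153,.072,.055),0),("Rsens",(-.153,-.072,.055),0),("tab",(-.054,0,.222),1),("tabshut",(-.054,0,.222),0)]: print(n,W(x,l,m).round(4))
    # depth-based check
    for z,n in((T,"top"),(S,"scene")):
        for l,m in [((-.153,-.072,.055),0),((-.153,.0,.055),0),((-.054,0,.222),1)]:
            u,v=proj(z,W(x,l,m)); d=z["d"][int(round(v)),int(round(u))]
            q=d*np.linalg.inv(z["m"])@[u,v,1]; print(n,l,(np.linalg.inv(z["w"])@np.r_[q,1])[:3].round(4))
E
python3 fit.py
```

```text
[ 0.63743407 -0.1844837  -0.03068655  0.03683756] [[0.0, -3.9], [-0.1, -4.2], [3.0, -2.0], [3.2, -2.3], [1.0, -1.2], [0.6, 0.6], [-0.1, -1.0], [0.3, 0.6], [0.1, 17.4], [-1.0, 18.4], [-10.9, 9.3], [-9.8, 11.8], [0.2, 0.4], [-0.5, -0.4]]
Lsens [ 0.4867 -0.1078  0.055 ]
Rsens [ 0.4823 -0.2518  0.055 ]
tab [ 0.6203 -0.184   0.222 ]
tabshut [ 0.5835 -0.1828  0.222 ]
top (-0.153, -0.072, 0.055) [ 0.4823 -0.2521  0.0538]
top (-0.153, 0.0, 0.055) [ 0.4846 -0.1785  0.0616]
top (-0.054, 0, 0.222) [ 0.6201 -0.1837  0.2233]
scene (-0.153, -0.072, 0.055) [ 0.4823 -0.2518  0.055 ]
scene (-0.153, 0.0, 0.055) [ 0.484  -0.1801  0.0563]
scene (-0.054, 0, 0.222) [ 0.6201 -0.184   0.2223]
```

```bash
sed -i 's/086,.196),0/086,.200),1/' fit.py; python3 fit.py
python3 - <<'E'
import numpy as np
from scipy.spatial.transform import Rotation as R
r=R.from_quat([9.87081919e-01,1.60214862e-01,-1.45954700e-04,-6.79895796e-04]); print(r.as_matrix().round(4))
E
```

```text
[ 0.63087486 -0.1840487  -0.02774963  0.04292698] [[0.1, -0.7], [0.0, -1.2], [0.8, 0.1], [1.2, -0.0], [0.9, -0.8], [0.5, 0.7], [-0.4, -0.9], [0.2, 0.6], [0.2, -1.2], [-1.2, 21.6], [-0.7, -1.0], [-11.8, 13.5], [0.1, 0.7], [-0.7, -0.3]]
Lsens [ 0.4799 -0.1078  0.055 ]
Rsens [ 0.4759 -0.2518  0.055 ]
tab [ 0.6198 -0.1837  0.222 ]
tabshut [ 0.5769 -0.1826  0.222 ]
top (-0.153, -0.072, 0.055) [ 0.4759 -0.2518  0.0548]
top (-0.153, 0.0, 0.055) [ 0.4779 -0.1798  0.055 ]
top (-0.054, 0, 0.222) [ 0.6197 -0.1836  0.2226]
scene (-0.153, -0.072, 0.055) [ 0.4749 -0.2522  0.0576]
scene (-0.153, 0.0, 0.055) [ 0.4778 -0.1799  0.0553]
scene (-0.054, 0, 0.222) [ 0.6194 -0.1839  0.2226]
[[ 9.487e-01  3.163e-01 -5.000e-04]
 [ 3.163e-01 -9.487e-01  1.300e-03]
 [-1.000e-04 -1.400e-03 -1.000e+00]]
```

```bash
sed -i 's/086,.196),0/086,.200),1/g' fit.py; python3 fit.py
cat > go.py <<'E'
import sys,numpy as np
from scipy.spatial.transform import Rotation as R
from workcell import manip
o=manip.get_obs(); M=R.from_quat(o["ee_rot"]).as_matrix()
p=o["position"]; print("clk",round(o["clock"],2),"pos",p.round(4),"yaw",np.arctan2(M[1,0],M[0,0]).round(4),"f",o["ft_force"].round(2),"grip",round(o["grip_width"],3),"q",o["joint_pos"].round(2), "z",M[:,2].round(4))
for a in sys.argv[1:]:
    t=np.array(eval(a)); print(t, "shift",(M.T@(t[:3]-p)).round(4), "twist", round(-(t[3]-np.arctan2(M[1,0],M[0,0])),4))
E
python3 go.py "(0.198,-0.593,0.31,-0.028)" "(0.42,-0.39,0.31,-.028)" "(0.652,-0.186,0.31,-.028)"
```

```text
[ 0.62905793 -0.18391162 -0.03074283  0.04450474] [[-0.2, 0.0], [-0.2, -0.3], [0.1, 0.4], [0.4, 0.5], [0.8, -0.8], [0.4, 1.0], [-0.4, -0.9], [-0.1, 0.7], [0.4, -1.2], [-0.6, -0.2], [-0.5, -1.0], [0.4, -0.0], [0.0, 0.8], [-0.8, -0.3]]
Lsens [ 0.4783 -0.1072  0.055 ]
Rsens [ 0.4739 -0.2512  0.055 ]
tab [ 0.6196 -0.1836  0.222 ]
tabshut [ 0.5751 -0.1823  0.222 ]
top (-0.153, -0.072, 0.055) [ 0.4739 -0.2511  0.0554]
top (-0.153, 0.0, 0.055) [ 0.476  -0.1799  0.0512]
top (-0.054, 0, 0.222) [ 0.6195 -0.1835  0.2226]
scene (-0.153, -0.072, 0.055) [ 0.4735 -0.2513  0.056 ]
scene (-0.153, 0.0, 0.055) [ 0.4754 -0.1796  0.0569]
scene (-0.054, 0, 0.222) [ 0.6192 -0.1838  0.2226]
clk 0.15 pos [ 0.1976 -0.5927  0.2477] yaw 0.3218 f [-0.03 -0.47  0.2 ] grip 1.0 q [ 1.23  0.33 -0.06  1.46  0.02  1.35 -0.09] z [-4.e-04  9.e-04 -1.e+00]
[ 0.198 -0.593  0.31  -0.028] shift [ 0.0003  0.0004 -0.0623] twist 0.3498
[ 0.42  -0.39   0.31  -0.028] shift [ 0.2751 -0.122  -0.0622] twist 0.3498
[ 0.652 -0.186  0.31  -0.028] shift [ 0.5597 -0.2422 -0.0621] twist 0.3498
```

>>> {"op": "jog_arm", "data": {"steps": [0,0,0,-0.03,0.1,0,0.01,-0.005,-0.06,0.2,0,0.04,-0.02,-0.062,0.3,0,0.08,-0.035,-0.062,0.35,0,0.12,-0.053,-0.062,0.35,0,0.16,-0.07,-0.062,0.35,0,0.2,-0.088,-0.062,0.35,0,0.24,-0.106,-0.062,0.35,0,0.265,-0.118,-0.062,0.35,0,0.275,-0.122,-0.062,0.35]}}

```text
clock: 1.15
position: [0.4224, -0.3873, 0.3102]
ee_rot: [1.0, -0.012, 0.0, -0.001]
ft_force: [0.1, -1.5, -0.1]
grip_width: -0.0
```

```bash
python3 go.py "(0.652,-0.186,0.29,-.03)"
```

```text
clk 1.15 pos [ 0.4224 -0.3873  0.3102] yaw -0.0235 f [ 0.1  -1.49 -0.09] grip -0.0 q [ 0.84  0.2  -0.21  1.5   0.04  1.45 -0.96] z [ 5.e-04  1.e-03 -1.e+00]
[ 0.652 -0.186  0.29  -0.03 ] shift [ 0.2248 -0.2066  0.0205] twist 0.0065
```

>>> {"op": "jog_arm", "data": {"steps": [0,0.02,-0.018,0,0,0,0.05,-0.046,0,0,0,0.085,-0.078,0,0,0,0.12,-0.11,0,0,0,0.155,-0.142,0,0,0,0.185,-0.17,0,0,0,0.21,-0.193,0,0,0,0.222,-0.205,0,0,0,0.2265,-0.209,0,0,0,0.2265,-0.209,0,0]}}

```text
clock: 2.15
position: [0.652, -0.1887, 0.31]
ee_rot: [1.0, -0.014, -0.0, 0.0]
ft_force: [0.2, -0.6, -0.5]
grip_width: 0.001
```

```bash
python3 go.py "(0.652,-0.186,0.227,-.03)"
python3 - <<'E'
from workcell import manip
import cv2,numpy as np
for n in ["scene","wrist"]:
    p,d=manip.camera(n); cv2.imwrite(f"pics/{n}1.png",p[:,:,::-1])
E
```

```text
clk 2.15 pos [ 0.652  -0.1887  0.31  ] yaw -0.0289 f [ 0.21 -0.58 -0.5 ] grip 0.001 q [ 0.44  0.46 -0.34  1.18  0.15  1.53 -1.47] z [-7.e-04 -6.e-04 -1.e+00]
[ 0.652 -0.186  0.227 -0.03 ] shift [ 0.     -0.0028  0.083 ] twist 0.0011
```

View pics/scene1.png

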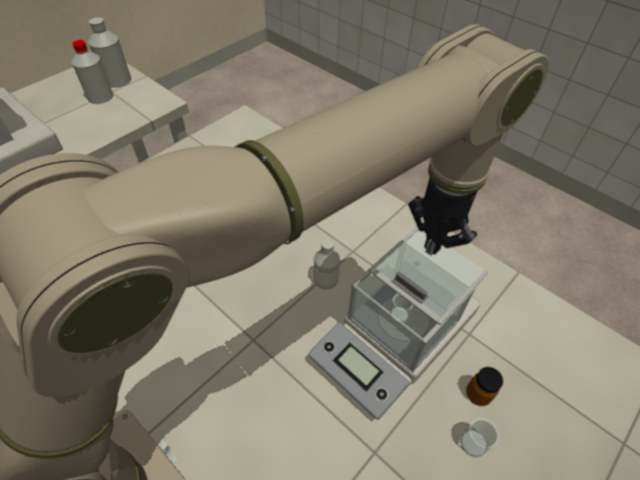

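View pics/wrist1.png

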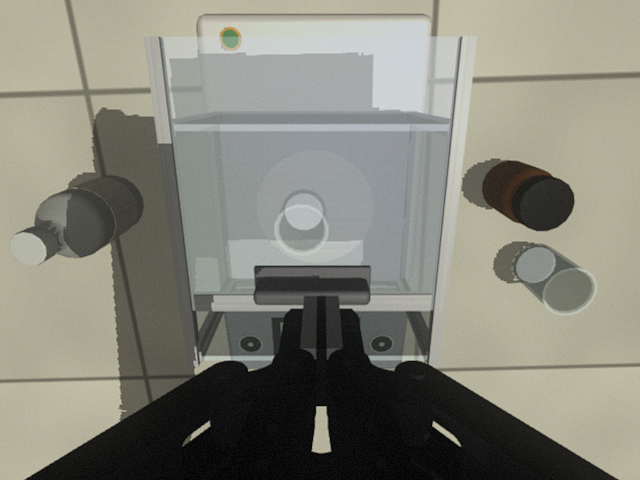

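>>> {"op": "jog_arm", "data": {"steps": [0,0,0,0.01,0,0,0,-0.001,0.02,0,0,0,-0.001,0.03,0,0,0,-0.002,0.04,0,0,0,-0.002,0.05,0,0,0,-0.002,0.06,0,0,0,-0.002,0.068,0,0,0,-0.002,0.076,0,0,0,-0.002,0.082,0,0,0,-0.002,0.082,0]}}

```text
clock: 3.25
position: [0.652, -0.1856, 0.2273]
ee_rot: [1.0, -0.014, -0.001, -0.0]
ft_force: [-0.0, 0.3, 0.0]
grip_width: -0.001
```

```bash
python3 go.py "(0.652,-0.186,0.227,-.03)"
python3 - <<'E'
from workcell import manip
import cv2,numpy as np
for n in ["scene","wrist"]:
    p,d=manip.camera(n); cv2.imwrite(f"pics/{n}2.png",p[:,:,::-1] if n!="scene" else cv2.resize(p[200:420,300:500,::-1],None,fx=2.7,fy=2.7))
E
```

```text
clk 3.25 pos [ 0.652  -0.1856  0.2273] yaw -0.0282 f [-0.04  0.34  0.02] grip -0.001 q [ 0.45  0.48 -0.34  1.32  0.16  1.37 -1.49] z [-1.3e-03  3.0e-04 -1.0e+00]
[ 0.652 -0.186  0.227 -0.03 ] shift [0.     0.0004 0.0003] twist 0.0018
```

View pics/scene2.png

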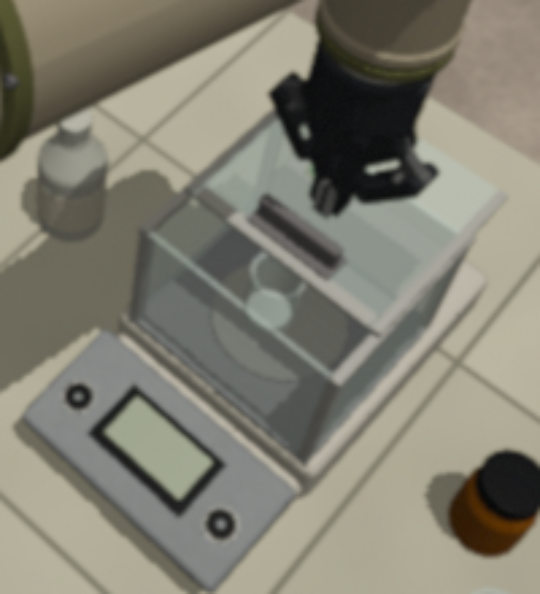

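View pics/wrist2.png

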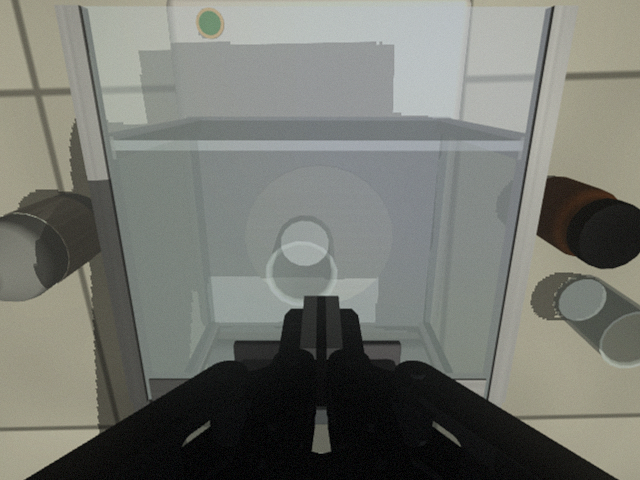

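>>> {"op": "jog_arm", "data": {"steps": [0,-0.005,0,0,0,0,-0.01,0,0,0,0,-0.015,0,0,0,0,-0.02,0,0,0,0,-0.025,0,0,0,0,-0.03,0,0,0,0,-0.035,0,0,0,0,-0.04,0,0,0,0,-0.045,0,0,0,0,-0.05,0,0,0]}}

```text
clock: 4.35
position: [0.6021, -0.1843, 0.2285]
ee_rot: [1.0, -0.014, 0.0, 0.0]
ft_force: [2.7, -0.2, 2.5]
grip_width: 0.001
```

```bash
python3 go.py "(0.591,-0.184,0.227,-.03)"
python3 - <<'E'
from workcell import manip
import cv2,numpy as np
for n in ["scene"]:
    p,d=manip.camera(n); cv2.imwrite(f"pics/{n}3.png",cv2.resize(p[200:420,300:500,::-1],None,fx=2.7,fy=2.7))
E
```

```text
clk 4.35 pos [ 0.6021 -0.1843  0.2285] yaw -0.0282 f [ 2.68 -0.2   2.54] grip 0.001 q [ 0.5   0.38 -0.35  1.46  0.13  1.33 -1.47] z [ 4.e-04 -1.e-04 -1.e+00]
[ 0.591 -0.184  0.227 -0.03 ] shift [-0.0111  0.      0.0015] twist 0.0018
```

View pics/scene3.png

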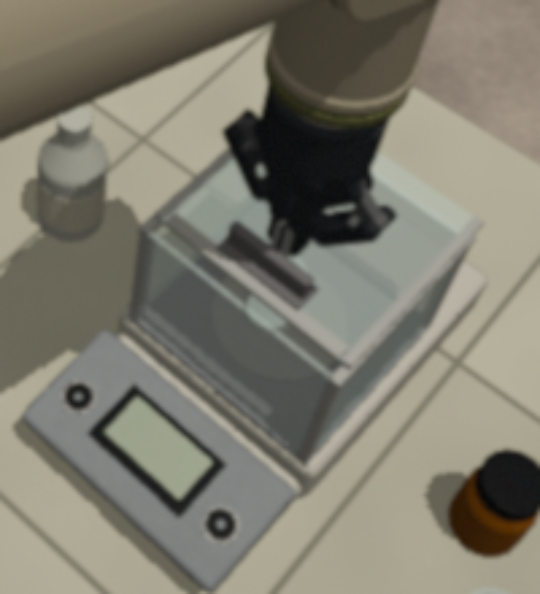

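>>> {"op": "jog_arm", "data": {"steps": [0,-0.002,0,0,0,0,-0.004,0,0,0,0,-0.006,0,0,0,0,-0.007,0,0,0,0,-0.008,0,0,0,0,-0.009,0,0,0,0,-0.01,0,0,0,0,-0.011,0,0,0,0,-0.012,0,0,0,0,-0.012,0,0,0]}}

```text
clock: 5.4
position: [0.5909, -0.184, 0.2283]
ee_rot: [1.0, -0.014, 0.001, 0.0]
ft_force: [6.1, -2.4, -1.4]
grip_width: -0.003
```

```bash
python3 go.py "(0.591,-0.184,0.227,-.03)"
python3 - <<'E'
from workcell import manip
import cv2,numpy as np
for n in ["scene"]:
    p,d=manip.camera(n); cv2.imwrite(f"pics/{n}4.png",cv2.resize(p[200:420,300:500,::-1],None,fx=2.7,fy=2.7))
E
```

```text
clk 5.4 pos [ 0.5909 -0.184   0.2283] yaw -0.0281 f [ 6.11 -2.36 -1.35] grip -0.003 q [ 0.51  0.35 -0.36  1.49  0.12  1.32 -1.46] z [ 1.6e-03 -2.0e-04 -1.0e+00]
[ 0.591 -0.184  0.227 -0.03 ] shift [0.0001 0.     0.0013] twist 0.0019
```

View pics/scene4.png

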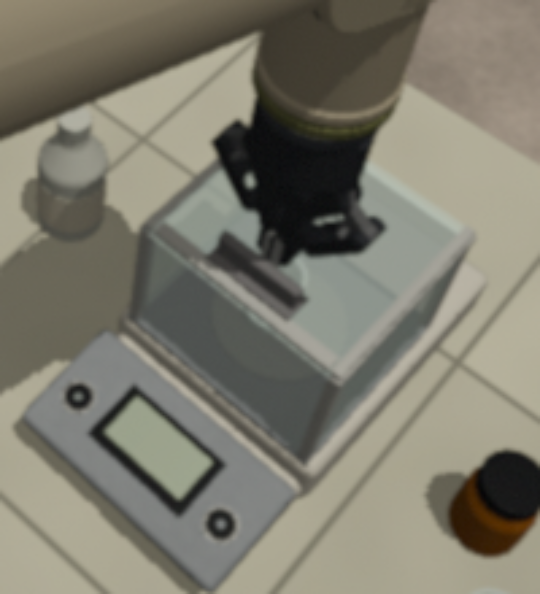

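>>> {"op": "jog_arm", "data": {"steps": [0,-0.0005,0,0,0,0,-0.001,0,0,0,0,-0.001,0,0,0,0,-0.001,0,0,0,0,-0.001,0,0,0,0,-0.001,0,0,0,0,-0.001,0,0,0,0,-0.001,0,0,0,0,-0.001,0,0,0,0,-0.001,0,0,0]}}

```text
clock: 6.45
position: [0.5909, -0.184, 0.2284]
ee_rot: [1.0, -0.014, 0.002, 0.0]
ft_force: [11.4, -3.0, -3.3]
grip_width: -0.001
```

```bash
python3 go.py
```

```text
clk 6.45 pos [ 0.5909 -0.184   0.2284] yaw -0.028 f [11.43 -2.96 -3.34] grip -0.001 q [ 0.51  0.35 -0.36  1.49  0.12  1.32 -1.46] z [ 3.7e-03 -3.0e-04 -1.0e+00]
```

>>> {"op": "jog_arm", "data": {"steps": [0,0.003,0,0,0,0,0.008,0,0,0,0,0.014,0,0,0,0,0.014,0,-0.01,0,0,0.014,0,-0.025,0,0,0.014,0,-0.04,0,0,0.014,0,-0.055,0,0,0.014,0,-0.07,0,0,0.014,0,-0.082,0,0,0.014,0,-0.085,0]}}

```text
clock: 7.45
position: [0.6038, -0.1844, 0.3154]
ee_rot: [1.0, -0.014, 0.001, 0.0]
ft_force: [-0.1, 0.4, 0.1]
grip_width: -0.002
```

```bash
python3 go.py "(0.474,-0.251,0.31,1.9)"
python3 - <<'E'
from workcell import manip
import cv2,numpy as np
for n in ["wrist","scene"]:
    p,d=manip.camera(n); cv2.imwrite(f"pics/{n}5.png",p[:,:,::-1] if n!="scene" else cv2.resize(p[200:420,300:500,::-1],None,fx=2.7,fy=2.7))
E
```

```text
clk 7.45 pos [ 0.6038 -0.1844  0.3154] yaw -0.0283 f [-0.11  0.45  0.11] grip -0.002 q [ 0.49  0.34 -0.35  1.32  0.12  1.49 -1.45] z [ 2.5e-03 -8.0e-04 -1.0e+00]
[ 0.474 -0.251  0.31   1.9  ] shift [-0.1279  0.0703  0.0052] twist -1.9283
```

View pics/scene5.png

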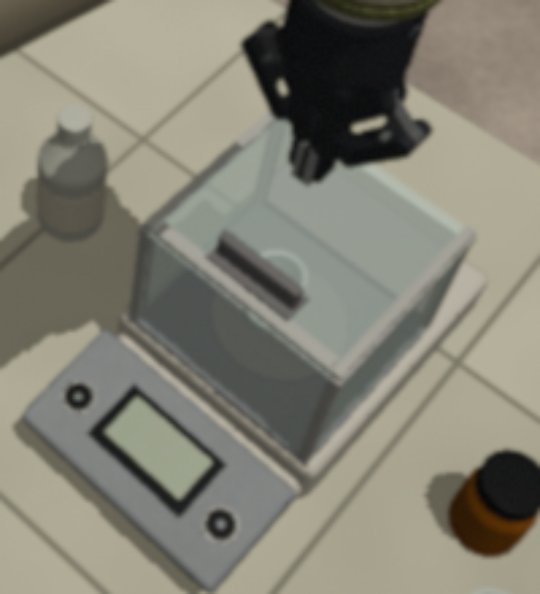

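View pics/wrist5.png

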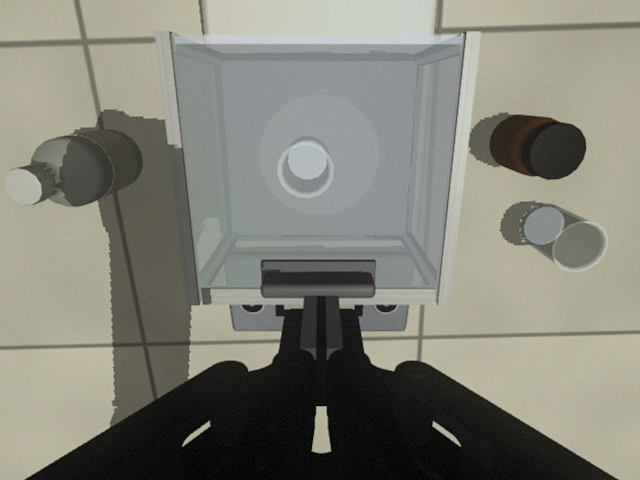

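>>> {"op": "jog_arm", "data": {"steps": [0,-0.008,0.004,0,-0.1,0,-0.022,0.012,0,-0.24,0,-0.038,0.021,0,-0.38,0,-0.054,0.03,0,-0.52,0,-0.07,0.039,0,-0.66,0,-0.086,0.048,0,-0.8,0,-0.102,0.056,0,-0.94,0,-0.116,0.064,0,-1.08,0,-0.125,0.068,0,-1.22,0,-0.128,0.07,0,-1.36]}}

```text
clock: 8.55
position: [0.4721, -0.2514, 0.3126]
ee_rot: [0.785, 0.619, -0.0, -0.0]
ft_force: [0.0, -0.2, 0.2]
grip_width: -0.003
```

```bash
python3 go.py "(0.474,-0.251,0.16,1.9)"
```

```text
clk 8.55 pos [ 0.4721 -0.2514  0.3126] yaw 1.3361 f [ 0.02 -0.22  0.19] grip -0.003 q [ 0.8   0.13 -0.44  1.58  0.06  1.44  0.12] z [-1.3e-03  1.0e-04 -1.0e+00]
[ 0.474 -0.251  0.16   1.9  ] shift [0.0008 0.0019 0.1526] twist -0.5639
```

>>> {"op": "jog_arm", "data": {"steps": [0,0,0,0,-0.13,0,0,0,0,-0.26,0,0,0,0,-0.4,0,0,0,0.01,-0.53,0,0,0,0.03,-0.57,0,0,0,0.05,-0.57,0,0,0,0.07,-0.57,0,0,0,0.09,-0.57,0,0,0,0.105,-0.57,0,0,0,0.11,-0.57]}}

```text
clock: 9.55
position: [0.4725, -0.2503, 0.2013]
ee_rot: [0.581, 0.814, -0.0, -0.002]
ft_force: [-0.1, -0.4, 0.3]
grip_width: -0.0
```

```bash
python3 go.py "(0.474,-0.251,0.097,1.9)"
python3 - <<'E'
from workcell import manip
import cv2,numpy as np
from fit import *
for n in ["wrist","scene","top"]:
    c=manip.calibration(n)
    p,d=manip.camera(n); cv2.imwrite(f"pics/{n}6.png",p[:,:,::-1] if n!="scene" else cv2.resize(p[200:420,300:500,::-1],None,fx=2.7,fy=2.7)); np.savez(f"{n}6.npz",p=p,d=d,m=c["mtx"],w=c["world_to_cam"])
x=np.array([.62906,-.18391,-.03074,0])
for z,n in((np.load("top6.npz"),"top"),(np.load("scene6.npz"),"scene"),(np.load("wrist6.npz"),"wrist")):
    print(n,"tabtop shut",proj(z,W(x,(-.054,0,.222),1)).round(1),"+5mm",proj(z,W(x+[0,0,0,.005],(-.054,0,.222),1)).round(1),"Rs",proj(z,W(x,(-.153,-.072,.055),0)).round(1),"Ls",proj(z,W(x,(-.153,.072,.055),0)).round(1))
cv2.imwrite("pics/top6z.png",cv2.resize(np.load("top6.npz")["p"][140:340,370:580,::-1],None,fx=3.8,fy=2.9,interpolation=cv2.INTER_CUBIC)[:600,:800])
E
```

```text
clk 9.55 pos [ 0.4725 -0.2503  0.2013] yaw 1.9018 f [-0.07 -0.43  0.3 ] grip -0.0 q [ 0.83  0.2  -0.48  1.74  0.1   1.22  0.66] z [-0.0026  0.0015 -1.    ]
[ 0.474 -0.251  0.097  1.9  ] shift [-0.0014  0.0014  0.1043] twist 0.0018
top tabtop shut [451.2 255.3] +5mm [451.2 252.6] Rs [467.  306.6] Ls [400.5 305.2]
scene tabtop shut [396.6 296.8] +5mm [398.3 295.2] Rs [381.7 394.2] Ls [329.1 346.8]
wrist tabtop shut [733.8 294.5] +5mm [747.9 300. ] Rs [323.  224.3] Ls [408.8   9.4]
```

View pics/scene6.png

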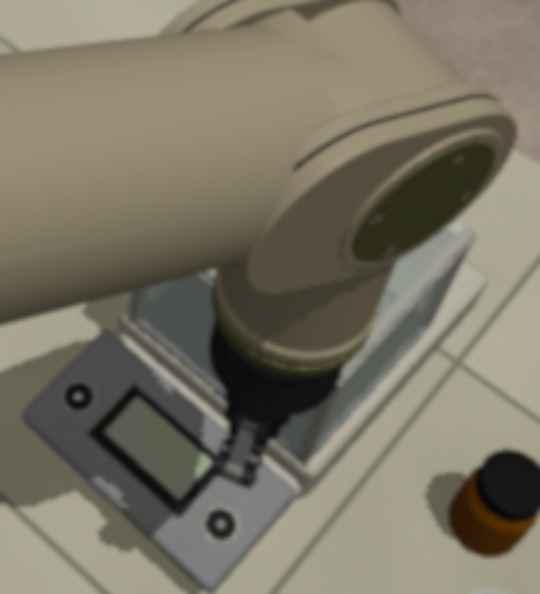

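View pics/top6z.png

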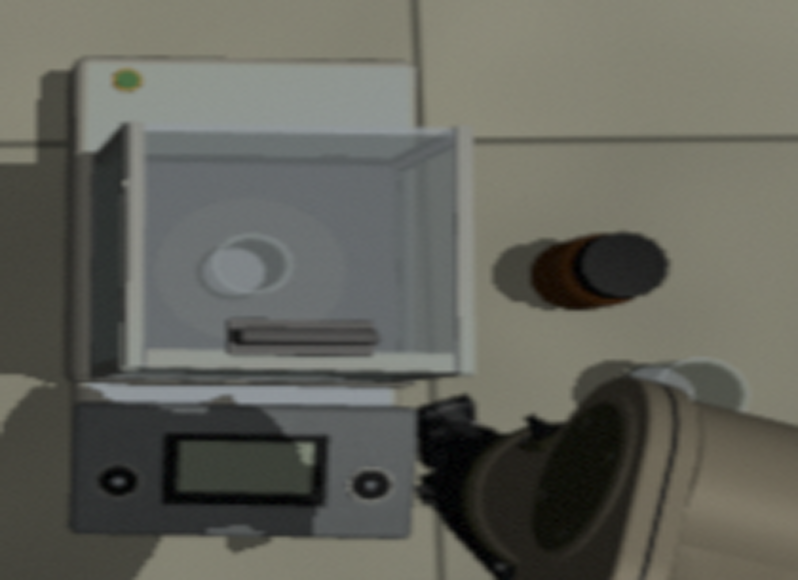

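View pics/wrist6.png

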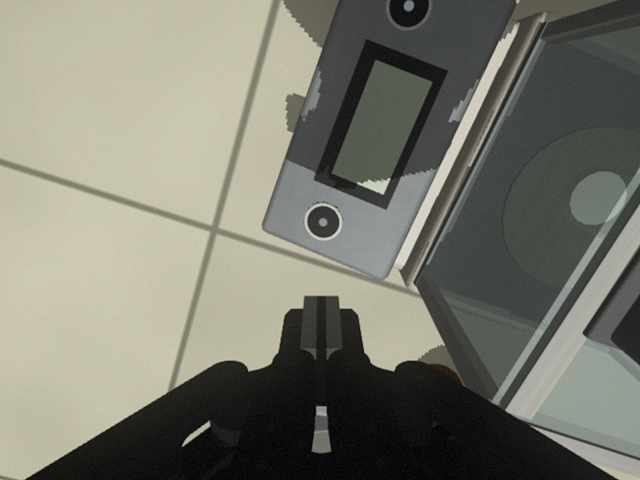

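Run:
```python
import numpy as np
P=[]
for n in("top","scene"):
    z=np.load(n+"6.npz"); v,u=np.mgrid[:480,:640]; d=z["d"]; k=d>0
    q=np.linalg.inv(z["m"])@np.stack([u[k],v[k],np.ones(k.sum())])*d[k]
    w=np.linalg.inv(z["w"]); P.append((w[:3,:3]@q+w[:3,3:]).T)
P=np.vstack(P)
T=np.array([.4725,-.2503,.2013]); Q=P-T
r=np.hypot(Q[:,0],Q[:,1])
for h in np.arange(0.0,0.5,.02):
    m=(Q[:,2]>h)&(Q[:,2]<h+.02)&(r<.25)&~((P[:,2]<.225)&(P[:,0]>.54))
    if m.sum(): print(round(h,2),m.sum(),"rmax",r[m].max().round(3),"p95",np.percentile(r[m],90).round(3),"x",Q[m,0].min().round(3),Q[m,0].max().round(3),"y",Q[m,1].min().round(3),Q[m,1].max().round(3))
```

```text
0.0 25 rmax 0.016 p95 0.015 x -0.009 0.012 y -0.013 0.013
0.02 72 rmax 0.132 p95 0.038 x -0.035 0.103 y -0.022 0.084
0.04 132 rmax 0.053 p95 0.044 x -0.048 0.046 y -0.022 0.028
0.06 423 rmax 0.063 p95 0.061 x -0.061 0.061 y -0.032 0.031
0.08 222 rmax 0.061 p95 0.05 x -0.061 0.058 y -0.025 0.024
0.1 201 rmax 0.041 p95 0.039 x -0.039 0.04 y -0.038 0.038
0.12 456 rmax 0.039 p95 0.038 x -0.038 0.038 y -0.038 0.038
0.14 437 rmax 0.039 p95 0.038 x -0.038 0.033 y -0.038 0.039
0.16 272 rmax 0.044 p95 0.043 x -0.043 0.044 y -0.043 0.043
0.18 716 rmax 0.044 p95 0.043 x -0.043 0.044 y -0.043 0.044
0.2 592 rmax 0.042 p95 0.041 x -0.041 0.031 y -0.042 0.041
0.22 578 rmax 0.056 p95 0.046 x -0.041 0.046 y -0.042 0.042
0.24 359 rmax 0.05 p95 0.042 x -0.04 0.042 y -0.042 0.041
0.26 30 rmax 0.049 p95 0.048 x -0.029 0.027 y -0.047 0.041
0.28 362 rmax 0.072 p95 0.06 x -0.064 0.053 y -0.058 0.062
0.3 993 rmax 0.092 p95 0.078 x -0.09 0.061 y -0.06 0.07
0.32 1388 rmax 0.109 p95 0.088 x -0.109 0.063 y -0.061 0.073
0.34 2262 rmax 0.158 p95 0.097 x -0.158 0.062 y -0.06 0.085
0.36 7372 rmax 0.212 p95 0.112 x -0.21 0.052 y -0.057 0.101
0.38 10337 rmax 0.249 p95 0.156 x -0.246 0.02 y -0.043 0.112
0.4 8376 rmax 0.25 p95 0.202 x -0.247 -0.053 y 0.001 0.113
0.42 7878 rmax 0.25 p95 0.22 x -0.248 -0.104 y 0.017 0.108
0.44 4426 rmax 0.25 p95 0.241 x -0.247 -0.158 y 0.035 0.107
0.46 946 rmax 0.25 p95 0.249 x -0.244 -0.214 y 0.054 0.103
```

>>> {"op": "jog_arm", "data": {"steps": [0,-0.001,0.001,0,-0.14,0,-0.001,0.001,0,-0.28,0,-0.001,0.001,0,-0.42,0,-0.001,0.001,0.01,-0.56,0,-0.001,0.001,0.025,-0.7,0,-0.001,0.001,0.04,-0.7,0,-0.001,0.001,0.053,-0.7,0,-0.001,0.001,0.063,-0.7,0,-0.001,0.001,0.07,-0.7,0,-0.001,0.001,0.074,-0.7]}}

```text
clock: 10.7
position: [0.4747, -0.2512, 0.1287]
ee_rot: [0.267, 0.964, 0.0, -0.0]
ft_force: [-0.2, -0.5, -0.3]
grip_width: -0.001
```

```bash
python3 go.py "(0.474,-0.251,0.097,2.6)"
python3 - <<'E'
from workcell import manip
import cv2,numpy as np
from fit import *
x=np.array([.62906,-.18391,-.03074,0])
n="wrist";c=manip.calibration(n)
p,d=manip.camera(n); cv2.imwrite(f"pics/{n}7.png",p[:,:,::-1])
z=dict(m=c["mtx"],w=c["world_to_cam"])
print("Rs",proj(z,W(x,(-.153,-.072,.055),0)).round(1),"Ls",proj(z,W(x,(-.153,.072,.055),0)).round(1))
E
```

```text
clk 10.7 pos [ 0.4747 -0.2512  0.1287] yaw 2.6008 f [-0.24 -0.52 -0.27] grip -0.001 q [ 0.87  0.29 -0.54  1.81  0.17  1.08  1.3 ] z [-4.e-04  2.e-04 -1.e+00]
[ 0.474 -0.251  0.097  2.6  ] shift [ 0.0007 -0.0002  0.0317] twist 0.0008
Rs [318.5 261.6] Ls [581.6 125.8]
```

View pics/wrist7.png

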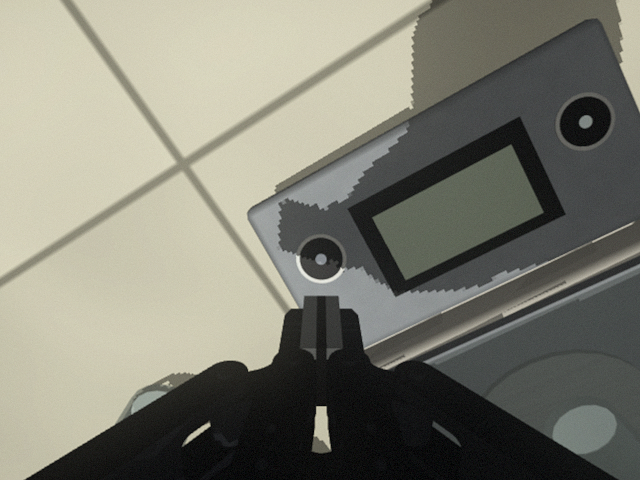

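>>> {"op": "jog_arm", "data": {"steps": [0,0,0,0.01,0,0,0,0,0.02,0,0,0,0,0.028,0,0,0,0,0.031,0,0,0,0,0.0315,0,0,0,0,0.0315,0,0,0,0,0.0315,0,0,0,0,0.0315,0,0,0,0,0.0315,0,0,0,0,0.0315,0]}}

```text
clock: 11.75
position: [0.4748, -0.2513, 0.098]
ee_rot: [0.267, 0.964, -0.0, 0.0]
ft_force: [0.3, 0.0, -0.1]
grip_width: -0.001
```

```bash
python3 go.py "(0.474,-0.251,0.097,2.6)"
python3 - <<'E'
from workcell import manip
import cv2
for n in ["wrist","scene"]:
    p,d=manip.camera(n); cv2.imwrite(f"pics/{n}8.png",p[:,:,::-1] if n!="scene" else cv2.resize(p[200:420,300:500,::-1],None,fx=2.7,fy=2.7))
E
```

```text
clk 11.75 pos [ 0.4748 -0.2513  0.098 ] yaw 2.6017 f [ 0.31  0.02 -0.14] grip -0.001 q [ 0.86  0.33 -0.53  1.84  0.19  1.02  1.28] z [ 2.e-04 -2.e-04 -1.e+00]
[ 0.474 -0.251  0.097  2.6  ] shift [ 0.0008 -0.0001  0.001 ] twist 0.0017
```

View pics/scene8.png

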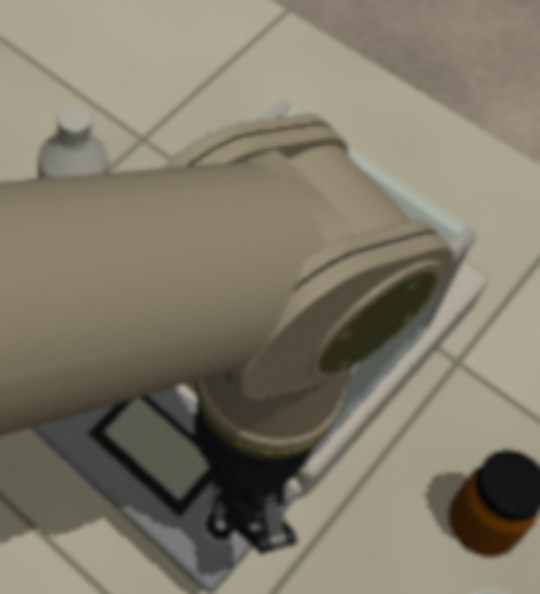

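View pics/wrist8.png

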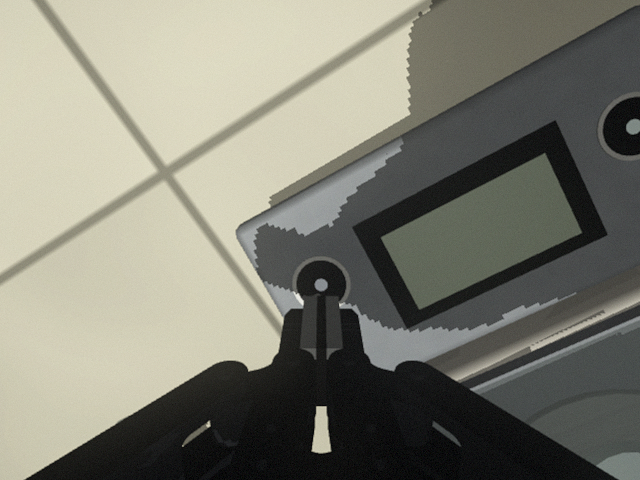

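>>> {"op": "jog_arm", "data": {"steps": [0,0,0,0.001,0,0,0,0,0.001,0,0,0,0,0.001,0,0,0,0,0.001,0,0,0,0,0.001,0,0,0,0,0.001,0,0,0,0,0.001,0,0,0,0,0.001,0,0,0,0,0.001,0,0,0,0,0.001,0]}}

```text
clock: 12.85
position: [0.4747, -0.2513, 0.0968]
ee_rot: [0.267, 0.964, -0.0, 0.0]
ft_force: [-0.2, -0.2, 0.2]
grip_width: 0.0
```

>>> {"op": "jog_arm", "data": {"steps": [0,0,0,0,0,0,0,0,0,0,0,0,0,0,0,0,0,0,0,0,0,0,0,0,0,0,0,0,0,0,0,0,0,0,0,0,0,0,0,0,0,0,0,0,0,0,0,0,0,0]}}

```text
clock: 13.85
position: [0.4747, -0.2513, 0.0968]
ee_rot: [0.267, 0.964, -0.0, -0.0]
ft_force: [0.2, 0.3, -0.4]
grip_width: -0.001
```

>>> {"op": "jog_arm", "data": {"steps": [0,0,0,0,0,0,0,0,0,0,0,0,0,0,0,0,0,0,0,0,0,0,0,0,0,0,0,0,0,0,0,0,0,0,0,0,0,0,0,0,0,0,0,0,0,0,0,0,0,0]}}

```text
clock: 14.85
position: [0.4747, -0.2513, 0.0968]
ee_rot: [0.267, 0.964, -0.0, 0.0]
ft_force: [-0.0, 0.1, 0.4]
grip_width: -0.002
```

```bash
python3 go.py "(0.474,-0.251,0.30,2.6)" "(0.40,-0.40,0.30,2.6)"
python3 - <<'E'
from workcell import manip
import cv2
p,d=manip.camera("top"); cv2.imwrite("pics/top9.png",cv2.resize(p[140:340,370:580,::-1],None,fx=3.8,fy=2.9,interpolation=cv2.INTER_CUBIC)[:600,:800])
E
```

```text
clk 14.85 pos [ 0.4747 -0.2513  0.0968] yaw 2.6018 f [-0.02  0.11  0.41] grip -0.002 q [ 0.86  0.33 -0.53  1.84  0.19  1.02  1.28] z [ 1.e-04 -1.e-04 -1.e+00]
[ 0.474 -0.251  0.3    2.6  ] shift [ 8.000e-04 -1.000e-04 -2.032e-01] twist 0.0018
[ 0.4 -0.4  0.3  2.6] shift [-0.0123 -0.166  -0.2032] twist 0.0018
```

View pics/top9.png

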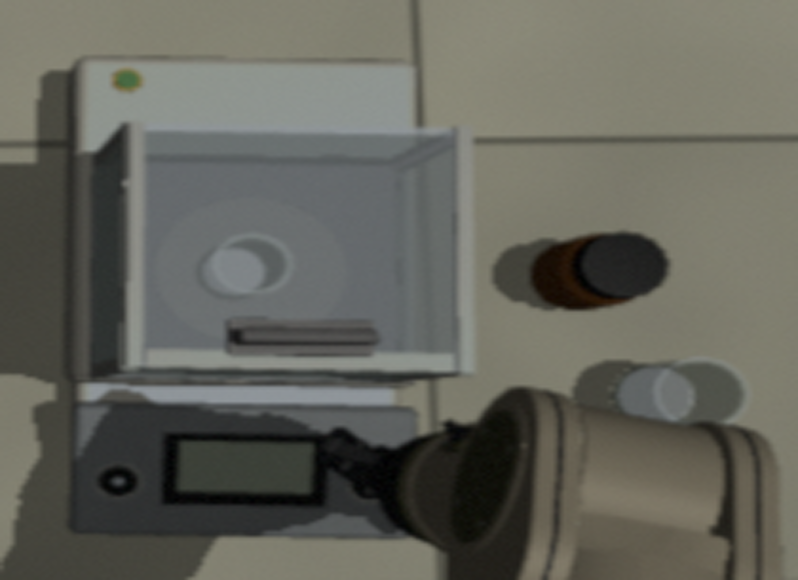

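>>> {"op": "jog_arm", "data": {"steps": [0,0,0,-0.01,0,0,0,0,-0.03,0,0,0,0,-0.06,0,0,0,0,-0.09,0,0,0,0,-0.12,0,0,0,0,-0.15,0,0,0,0,-0.175,0,0,0,0,-0.195,0,0,0,0,-0.203,0,0,0,0,-0.203,0]}}

```text
clock: 15.9
position: [0.4751, -0.2513, 0.301]
ee_rot: [0.267, 0.964, -0.0, 0.001]
ft_force: [0.0, -0.1, 0.4]
grip_width: 0.001
```

>>> {"op": "jog_arm", "data": {"steps": [0,-0.001,-0.012,0,0,0,-0.002,-0.03,0,0,0,-0.004,-0.055,0,0,0,-0.006,-0.08,0,0,0,-0.008,-0.105,0,0,0,-0.01,-0.13,0,0,0,-0.011,-0.15,0,0,0,-0.012,-0.162,0,0,0,-0.012,-0.166,0,0,0,-0.012,-0.166,0]}}

```text
invalid input at $.steps: expected a multiple of 5 numbers
```

```bash
python3 go.py
python3 - <<'E'
from workcell import manip
import cv2,numpy as np
p,d=manip.camera("top"); cv2.imwrite("pics/top10.png",p[:,:,::-1])
q=np.load("top0.npz")["p"].astype(int)
for n,(a,b,c,e) in dict(bottle=(220,255,318,350),jar=(215,250,508,548),spare=(260,290,528,568)).items(): print(n,abs(p[a:b,c:e].astype(int)-q[a:b,c:e]).mean())
E
```

```text
clk 15.9 pos [ 0.4751 -0.2513  0.301 ] yaw 2.6019 f [ 0.04 -0.08  0.36] grip 0.001 q [ 0.9   0.15 -0.55  1.59  0.08  1.42  1.37] z [ 0.0018 -0.0011 -1.    ]
bottle 3.9735119047619047
jar 3.1614285714285715
spare 33.823055555555555
```

View pics/top10.png

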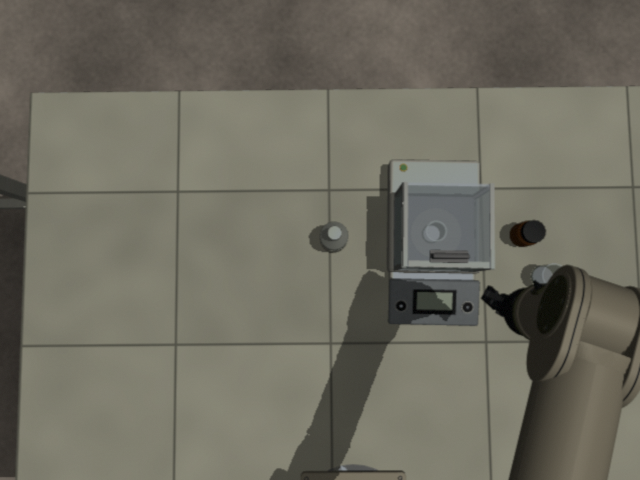

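>>> {"op": "jog_arm", "data": {"steps": [0,-0.001,-0.012,0,0,0,-0.002,-0.03,0,0,0,-0.004,-0.055,0,0,0,-0.006,-0.08,0,0,0,-0.008,-0.105,0,0,0,-0.01,-0.13,0,0,0,-0.011,-0.15,0,0,0,-0.012,-0.162,0,0,0,-0.012,-0.166,0,0,0,-0.012,-0.166,0,0]}}

```text
clock: 16.95
position: [0.3995, -0.3999, 0.2994]
ee_rot: [0.267, 0.964, 0.0, -0.0]
ft_force: [-0.4, 1.2, 0.0]
grip_width: -0.0
```

```bash
python3 go.py
python3 - <<'E'
from workcell import manip
import cv2,numpy as np
p,d=manip.camera("scene"); cv2.imwrite("pics/scene10.png",p[:,:,::-1])
p,d=manip.camera("top"); cv2.imwrite("pics/top11.png",p[:,:,::-1])
q=np.load("top0.npz")["p"].astype(int)
for n,(a,b,c,e) in dict(bottle=(220,255,318,350),jar=(215,250,508,548),spare=(260,290,528,568)).items(): print(n,abs(p[a:b,c:e].astype(int)-q[a:b,c:e]).mean())
E
```

```text
clk 16.95 pos [ 0.3995 -0.3999  0.2994] yaw 2.6014 f [-0.42  1.22  0.02] grip -0.0 q [ 1.08  0.21 -0.43  1.52  0.09  1.43  1.67] z [-4.e-04  7.e-04 -1.e+00]
bottle 1.7669642857142858
jar 1.7776190476190477
spare 1.8358333333333334
```

View pics/scene10.png

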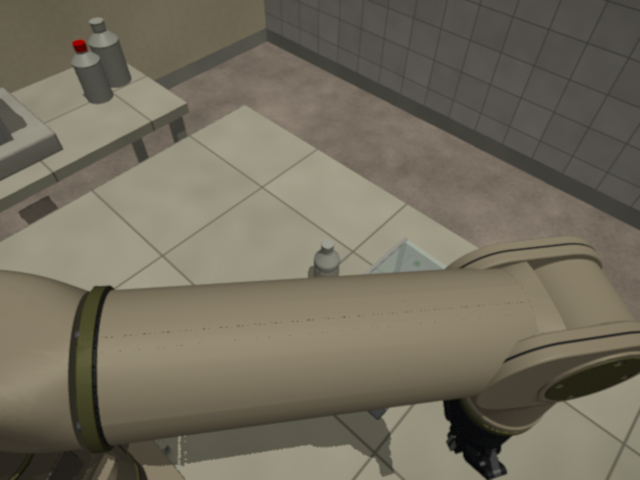

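View pics/top11.png

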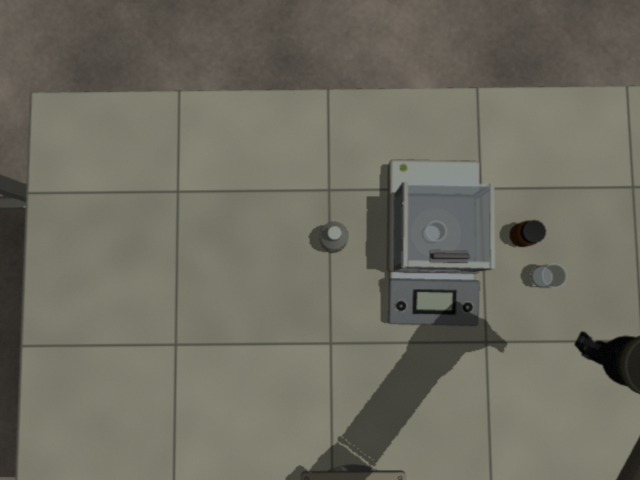

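The top view shows the door shut, with its tab at about (450,256). The beaker is on the pan at (434,232), the bottle, jar and spare beaker have not moved, and the hand is well clear at (590,345).

```bash
python3 -c "
from workcell import manip
print(manip.hand_in())"
```

```text
the job is handed in; nothing more can be done
None
```

I shut the door, held over the right-hand sensor for the tare, drew the hand clear and handed the job in at about 17 s of the 48 s. The hand-in reports no verdict, and I had no direct signal that the balance registered the tare.

- **Door:** I pushed it shut from behind the tab with closed fingers. It stopped moving against the front stop. The highest force I read there was about 12 N. The top camera put the tab within about 1 mm of its shut position.
- **Tare:** I held the fingertips about 25 mm above the middle of the right-hand sensor for over 3 s. They were about 1 mm off centre, with no contact force. The hand reached the sensor from above and never passed low over the left-hand one.
- **Clearing:** I lifted straight up, then moved about 17 cm off to the side at 0.30 m height. The last pictures show the beaker on the pan, and the bottle, jar and spare beaker unmoved.

One retreat command was refused for a miscounted list of numbers and did not move the arm, so I sent it again. No check failed. The spare beaker's picture comparison first differed because the arm was blocking the view, and it matched once the arm had moved away.

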